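# Fetch a small cast from the drawer behind the jars

### The arm

A 7-joint arm with a two-finger parallel gripper is mounted at the origin on a cart in front of the work surface, level with it; the furniture and walls round the work are solid. World frame = base frame: x ahead of the robot, y to its left, z up, the work surface at z = 0. Lengths are in m, angles in rad, forces in N, time in s.
With the tool pointing down it reaches from about 0.425 to 0.925 m from the base axis. Payload 6.8 kg.
Tool frame: the origin (TCP) lies on the centre line of the jaws, within the pads' length; the fingertips stand ahead of it and the grasp point (between the pads) lies 11 mm behind it (r.tcp_to_tips is the z of the fingertips in the tool frame, in m); z points along the fingers, y is the line along which they close (so a half turn about z gives the same grasp; the last joint's range is limited). The gripper opens to 85 mm and grips with 20 to 120 N. Pads are 22 mm wide; open, the fingers measure 114 mm over their backs; the gripper's body (76 mm by 85 mm) begins 54 mm behind the grasp point. The pads swing forward as they close: fully open they stand 13 mm farther back than shut.
Start: joints at [-1.237, 0.477, 0.022, 1.555, -0.011, 1.109, -0.083], TCP at [0.289, 0.61, 0.239] pointing down, gripper open.
Joint ranges: [-2.96, 2.96], [-0.34, 2.1], [-1.41, 1.46], [0.24, 2.44], [-1.37, 4.51], [0.17, 1.92], [-2.96, 2.96]. Speed limits (rad/s): [2.39, 2.39, 3.14, 3.14, 3.14, 3.14, 3.14].

### API

Orientations are given as a rotation vector (axis times angle).
In Python, from bench import r, optics gives the robot as it stands.
- The arm moves only by the shell command python3 -m creep 'ROWS' [FORCE]. ROWS is a JSON object whose one key "rows" holds a list of rows, each a list of 7 numbers: the shift along the tool's x, y, z in units of 25 mm (1.0 is 25 mm), then the turn, a rotation vector about the tool's x, y, z in units of 8 degrees (1.0 is 8 degrees), then the finger opening in mm, from 0 to 85.4. A call has 1 to 10 rows; each row is the pose to reach, as a shift and turn from the pose commanded when the call began, along the tool's axes at that moment; what a row does not reach only later rows make up. A row lasts 1/8 s, in which the tool goes at most 62.5 mm and 10.7 degrees, less where a joint would pass 70% of its speed; a pose out of reach is approached as far as the arm can. A call with a gripper value outside its range is refused whole. The fingers move at their own pace and stop on an object; FORCE is the grip in N (left out, the last holds). Time passes only in rows, so rows that repeat a pose let the fingers close. It gives the time, the measured TCP pose, the force, the opening and the grip force at its end, in the units of the state.
- r.get_obs(): the state, without advancing time (a new reading comes with each control period).
- optics.grab_frame(name): name is "side" or "top" or "wrist"; returns a dict with "color" (480x640x3 uint8, blue, green, red), "K" (3x3 intrinsics, pixels), "dist_coeffs" ([k1, k2, p1, p2, k3] as OpenCV has them; the pictures are not rectified), "R" (3x3) and "t" (3): a world point X has camera coordinates R X + t. Camera axes: x right, y down, z forward; pixel columns grow to the right and rows downward; lengths in m; the calibration is good to about 2 mm. A picture is of the moment at which its call begins. There is no depth.
- r.hand_in(): hands the job in; it is judged then, once.
The state is a dict: "clock": time; "joints": joint angles; "qvel": joint speeds; "tau": joint torques, N m; "tcp_pos": TCP position; "orientation": TCP orientation; "contact_force": force on the tool from outside, world axes, zero at the start; "moment": the same for the moment, N m; "grip_width": finger opening in m; "gripper_force": force on a finger pad.
Only numpy, scipy, OpenCV 4.12 (cv2) and the standard library are available. Lean on these libraries where they do the work, as an engineer would, in place of code of your own. Each camera call takes 0.05 s, during which the arm holds its last target. There are 200 camera calls.

### The job

The big jar, the squat jar and the dropper bottle stand in front of the clear drawer unit, so its drawer cannot open. Stand all three upright on the grey mat, open the drawer wide, take out the small plaster cast and lay it, teeth up, in the middle of the empty compartment of the case tray, leaving the wax block in the drawer and the large cast in the tray where they lie. Then close the drawer fully and put each jar and the bottle back upright where it stood.

Things in the scene. Friction and masses are not known exactly. Their poses are not given: they have to be found in the camera images.
- big_jar: The bigger powder jar: upright cylinder 46 mm in diameter across its white ribbed lid with a brown top, 42 mm across the body below, 56 mm high; lid fixed on. Origin at the centre of its underside, z up. One of the three things that stand in a row in front of the drawer (which stands in which place varies). Weighs about 40 g.
- squat_jar: The squat powder jar: upright cylinder 40 mm in diameter across its white lid with a pink top (lid from 22 to 36 mm height), 36 mm across the body below, 36 mm high; lid fixed on. Origin at the centre of its underside, z up. Also in the row. About 40 g.
- bottle: Slim white dropper bottle with a pointed nozzle: body 29 mm in diameter (it grips as a 24 mm square with sides along the drawer unit's x and y), 66 mm high in all; grip its body at most 25 mm above its foot. Origin at the centre of its underside, z up. Also in the row. About 60 g.
- small_cast: Small horseshoe plaster cast of a lower jaw, 34 (its x) x 43 (its y) x 15 mm, teeth up, on a base 10 mm high. Origin at the centre of its underside; the legs point to its +x. Grip the base across y, about 5 mm to +x of the origin, where it is 43 mm wide. Lies in the left or right half of the drawer, seen through the clear roof. About 60 g.
- wax_block: Pink wax block 20 x 50 x 10 mm (x, y, z), origin at the centre of its underside. Lies in the other half of the drawer and stays there.
- large_cast: Large horseshoe plaster cast, 53 x 66 x 22 mm, origin at the centre of its underside. Lies in the far compartment of the case tray and stays there.
- drawer (a joint): Opening of the drawer in m: 0 shut, 0.088 fully open; about 1.2 N of friction. The drawer is 198 mm wide inside, its inner floor 13 mm and its side walls 45 mm above the bench; its white front panel is 5 mm thick and reaches 53 mm above the bench. Fully open, the first 83 mm behind the front panel are clear of the roof and everything in the drawer has moved with it.
- drawer_knob (a point): Grip point of the drawer's round steel knob, 33 mm above the bench, 20 mm in front of the drawer front; moves with the drawer. Knob 22 mm in diameter, its thick part 13 mm long along x. Axes are those of the drawer unit (fixed clear acrylic box, 125 deep (x) x 216 wide (y) x 58 mm high, 83 mm from knob to its middle when shut); the drawer opens to -x, towards the robot.
- side_mat: Grey silicone bench mat, fixed, 150 mm (x) by 110 mm (y) by 2.5 mm thick, on one side of the drawer unit or the other; origin at the centre of its underside.
- empty_compartment (a point): Centre of the floor of the empty compartment (the one nearer the robot) of the fixed aluminium case tray, which lies on the other side of the drawer unit from the mat. The tray is 170 (x) x 110 (y) mm, rim 13 mm high; the compartment 80 (x) x 104 (y) mm inside, its floor 2.5 mm above the bench. Axes are the tray's; x points away from the robot.

How it is judged:
By the outcome, as a careful person would: the job done as asked, in the order asked, and still so for the second after the job is handed in, with the robot touching nothing.
It also fails if it takes over 138 s, if anything falls off the work surface, if the arm or the gripper's body presses on something with over 40 N, if the wrist force passes 120 N, or if a joint passes its speed limit or range.

## Working session

There is one attempt and no reset: what is moved stays moved. The work goes in short steps, Python scripts to look and compute and a shell command to move; the robot and the scene stay as the last step left them, time stands still between calls to the robot, and variables do not carry over. Pictures are saved under pics/ and viewed, at most 14 in all, crops included, and the job is handed in when it is done.

```bash
ls; mkdir -p pics
python3 - <<'E'
from bench import r, optics
import cv2
o=r.get_obs();print({k:o[k] for k in('clock','tcp_pos','orientation','grip_width')},r.tcp_to_tips)
for n in("side","top"):
    f=optics.grab_frame(n);cv2.imwrite(f"pics/{n}0.png",f["color"]);print(n,f["K"],f["dist_coeffs"],f["R"],f["t"])
E
```

```text
pics
{'clock': 0.0, 'tcp_pos': array([0.2883401 , 0.60967448, 0.23832727]), 'orientation': array([-6.88165967e-01, -3.06497473e+00,  2.85137978e-03]), 'grip_width': 0.08549076001222067} 0.008
side [[539.06613109   0.         308.6223104 ]
 [  0.         539.06613109 227.27270298]
 [  0.           0.           1.        ]] [-0.11084893  0.          0.          0.          0.        ] [[-0.80647507 -0.59113333  0.01262343]
 [-0.22980875  0.29371085 -0.92785876]
 [ 0.5447806  -0.75119593 -0.37271809]] [0.32852278 0.22446591 0.46478233]
top [[453.63961309   0.         322.41727172]
 [  0.         453.63961309 233.76045348]
 [  0.           0.           1.        ]] [-0.01746284  0.          0.          0.          0.        ] [[-0.01837638 -0.99974383  0.01321296]
 [-0.9914684   0.01651544 -0.12929676]
 [ 0.12904542 -0.01547623 -0.99151791]] [-0.18552666  0.52504353  0.83242139]
```

View pics/side0.png

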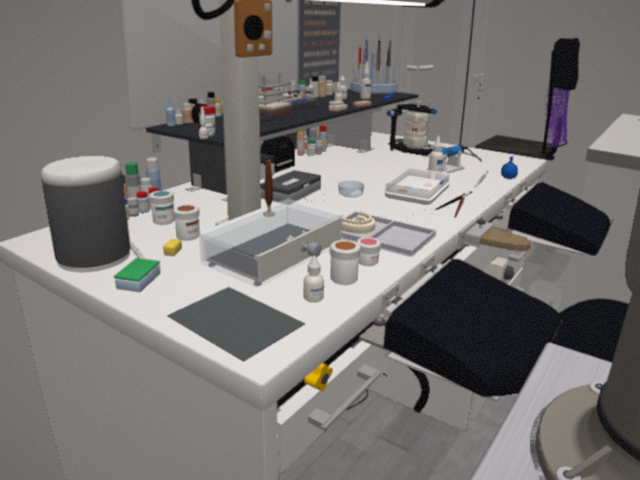

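View pics/top0.png

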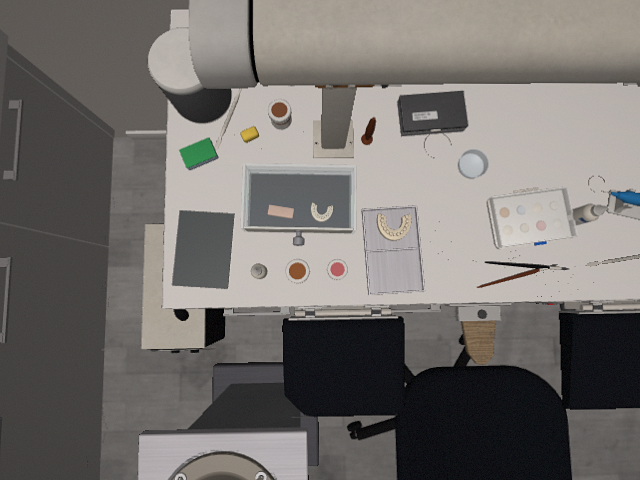

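The side view shows the drawer unit with its knob near (312,247), the bottle at (314,280), the big jar at (344,262) and the squat jar at (370,250). In the top view the mat is on the left (+y), centred near (204,249), and the tray is on the right. The small cast is at (321,211), in the right half of the drawer. Next I'll enlarge both views.

Run:
```python
import cv2
a=cv2.imread("pics/top0.png")[155:305,166:432];cv2.imwrite("pics/topc.png",cv2.resize(a,None,fx=3,fy=3,interpolation=cv2.INTER_CUBIC))
a=cv2.imread("pics/side0.png")[195:345,180:440];cv2.imwrite("pics/sidec.png",cv2.resize(a,None,fx=3,fy=3,interpolation=cv2.INTER_CUBIC))
```

```text
(no output)
```

View pics/topc.png

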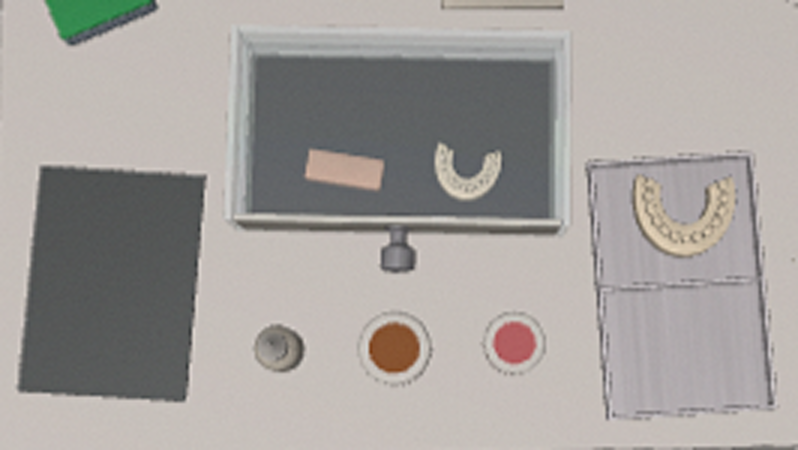

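View pics/sidec.png

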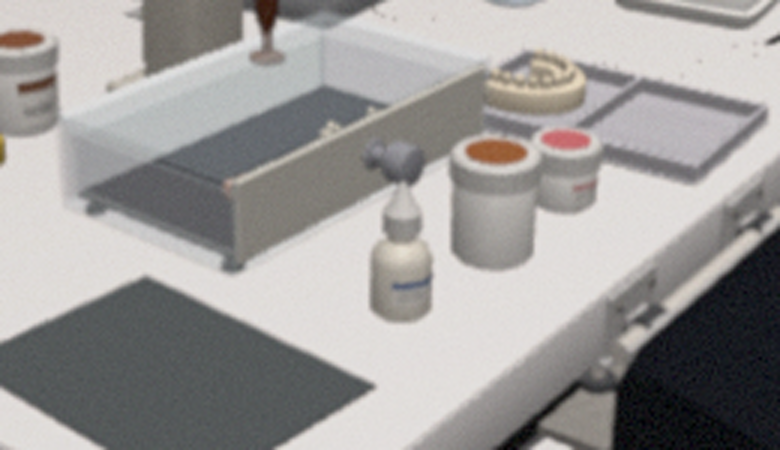

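The enlarged top view gives, in crop pixels: bottle nozzle (277,345), big jar lid (394,348), squat lid (515,342), knob (398,258), small cast (468,172), and the mat and tray corners. The side crop shows the same things: big lid (497,152), squat lid (566,140), nozzle tip (403,183), knob (402,162).

```bash
cat > h.py <<'E'
import numpy as np, cv2
from bench import r, optics
from scipy.spatial.transform import Rotation as Ro
def ray(f,uv):
    p=cv2.undistortPoints(np.array([[uv]],float),f["K"],np.array(f["dist_coeffs"]))[0,0]
    R=np.array(f["R"]);t=np.array(f["t"]); d=R.T@np.array([p[0],p[1],1]); return -R.T@t,d/np.linalg.norm(d)
def plane(f,uv,z):
    c,d=ray(f,uv); return c+d*(z-c[2])/d[2]
def tri(*a):
    A=np.zeros((3,3));b=np.zeros(3);P=[]
    for f,uv in a:
        c,d=ray(f,uv);M=np.eye(3)-np.outer(d,d);A+=M;b+=M@c;P.append((c,M))
    X=np.linalg.solve(A,b); return X,max(np.linalg.norm(M@(X-c)) for c,M in P)
def go(target,yaw=None):
    """print row shift to a target (tool down; yaw = world direction of tool y in deg)"""
    o=r.get_obs();R=Ro.from_rotvec(o["orientation"]);
    s=R.inv().apply(np.array(target)-o["tcp_pos"])/.025
    out=list(s.round(2))
    if yaw is not None:
        y=np.radians(yaw);best=None
        for k in(0,np.pi):
            Y=np.array([np.cos(y+k),np.sin(y+k),0]);Z=np.array([0,0,-1.]);X=np.cross(Y,Z)
            w=(R.inv()*Ro.from_matrix(np.c_[X,Y,Z])).as_rotvec()
            if best is None or np.linalg.norm(w)<np.linalg.norm(best):best=w
        out+=list((np.degrees(best)/8).round(2))
    print([float(v) for v in out])
E
python3 - <<'E'
from h import *
np.set_printoptions(precision=4,suppress=True)
T=optics.grab_frame("top");S=optics.grab_frame("side")
t=lambda u,v:((u+.5)/3-.5+166,(v+.5)/3-.5+155)
s=lambda u,v:((u+.5)/3-.5+180,(v+.5)/3-.5+195)
for n,a,b in[("big",(394,348),(497,152)),("squat",(515,342),(566,140)),("nozzle",(277,345),(403,183)),("knobfront",(398,268),(404,163)),("frontL",(234,223),(240,187)),("frontR",(562,231),(490,68)),("matNL",(19,390),(147,277)) ,("matNR",(187,401),(375,385)),("matFR",(205,176),(147,277))]:
    print(n,*tri((T,t(*a)),(S,s(*b))))
for n,a,z in[("cast",(468,172),.025),("castL",(435,165),.025),("castR",(502,165),.025),("legL",(442,145),.028),("legR",(496,152),.028),("castbot",(466,199),.023),
 ("m1",(40,166),.0025),("m2",(205,176),.0025),("m3",(187,401),.0025),("m4",(19,390),.0025),
 ("t1",(587,160),.013),("t2",(751,154),.013),("t3",(774,407),.013),("t4",(609,417),.013),("d1",(598,287),.013),("d2",(760,279),.013),("frontL",(234,223),.053),("frontR",(562,231),.053),
 ("bigz",(394,348),.056),("sqz",(515,342),.036)]:print(n,plane(T,t(*a),z))
E
```

```text
big [ 0.45   -0.1468  0.0553] 0.0013558453153420223
squat [ 0.4534 -0.2224  0.035 ] 0.0012995730031745306
nozzle [ 0.454  -0.0751  0.0634] 0.00018843305340201895
knobfront [ 0.5039 -0.1478  0.0338] 0.0010793985445497027
frontL [ 0.5306 -0.0471  0.0499] 0.0008456706369865827
frontR [ 0.5218 -0.2525  0.0512] 0.0010242215621138271
matNL [0.4403 0.085  0.0838] 0.015113855594115617
matNR [ 0.4211 -0.0089  0.0003] 0.0006731293104051707
matFR [ 0.5694 -0.02    0.0001] 0.0012328077807378845
cast [ 0.5658 -0.1942  0.025 ]
castL [ 0.5708 -0.1728  0.025 ]
castR [ 0.5701 -0.2164  0.025 ]
legL [ 0.5833 -0.1776  0.028 ]
legR [ 0.5782 -0.2125  0.028 ]
castbot [ 0.5484 -0.1926  0.023 ]
m1 [0.5785 0.09   0.0025]
m2 [ 0.57   -0.0197  0.0025]
m3 [ 0.4217 -0.009   0.0025]
m4 [0.4306 0.1004 0.0025]
t1 [ 0.5748 -0.273   0.013 ]
t2 [ 0.5771 -0.3819  0.013 ]
t3 [ 0.4107 -0.3893  0.013 ]
t4 [ 0.4064 -0.2823  0.013 ]
d1 [ 0.4905 -0.2777  0.013 ]
d2 [ 0.494 -0.384  0.013]
frontL [ 0.5309 -0.0471  0.053 ]
frontR [ 0.5224 -0.2519  0.053 ]
bigz [ 0.4511 -0.1462  0.056 ]
sqz [ 0.4545 -0.2217  0.036 ]
```

Run:
```python
from h import *
go((.454,-.11,.21),87.6);go((.454,-.0755,.12),87.6)
```

```text
[-18.3, -23.2, 1.18, -0.01, -0.0, -2.86]
[-17.71, -21.95, 4.77, -0.01, -0.0, -2.86]
```

```bash
python3 -m creep '{"rows":[[-2,-2.5,0,0,0,0,45],[-4,-5,0,0,0,-0.5,45],[-6,-7.5,0,0,0,-1,45],[-8,-10,0,0,0,-1.5,45],[-10,-12.5,0,0,0,-2,45],[-12,-15,0.5,0,0,-2.5,45],[-14,-17.5,0.8,0,0,-2.86,45],[-16,-20,1,0,0,-2.86,45],[-17.5,-22,1.1,0,0,-2.86,45],[-18.3,-23.2,1.18,0,0,-2.86,45]]}' 30
python3 -m creep '{"rows":[[0,0,0,0,0,0,45],[0,0,0,0,0,0,45]]}'
python3 - <<'E'
from h import *
f=optics.grab_frame("wrist");cv2.imwrite("pics/w1.png",f["color"]);print(f["R"],f["t"])
go((.454,-.0755,.085),87.6);go((.454,-.0755,.013),87.6)
E
```

```text
clock: 1.45
tcp_pos: [0.4308, 0.0005, 0.2171]
orientation: [0.066, 3.14, 0.001]
contact_force: [0.8, 0.4, 0.3]
grip_width: 0.0448
gripper_force: 0.0
clock: 1.7
tcp_pos: [0.4305, 0.0026, 0.2169]
orientation: [-0.068, -3.141, -0.0]
contact_force: [-0.5, 0.0, 0.3]
grip_width: 0.0451
gripper_force: 0.0
[[ 4.25752855e-02  9.99093060e-01  6.35094630e-04]
 [ 9.56346074e-01 -4.09376029e-02  2.89354972e-01]
 [ 2.89118544e-01 -1.17120003e-02 -9.57221655e-01]] [-0.02219019 -0.44261638  0.23334023]
[-1.07, -3.11, 5.28, 0.0, -0.0, 0.0]
[-1.07, -3.11, 8.16, 0.0, -0.0, 0.0]
```

View pics/w1.png

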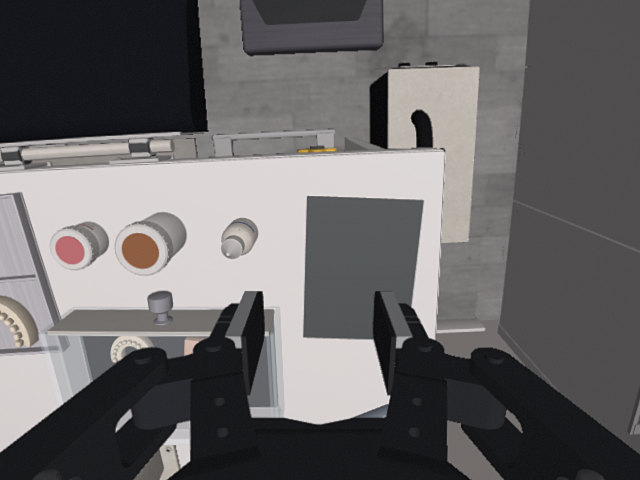

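The wrist view shows the nozzle tip near (231,248), the brown lid top at (140,250), the pink lid top at (70,250) and the knob at (160,300). I'll check these against the top view.

```bash
python3 - <<'E'
from h import *
np.set_printoptions(precision=4,suppress=True)
T=optics.grab_frame("top");S=optics.grab_frame("side");W=optics.grab_frame("wrist")
t=lambda u,v:((u+.5)/3-.5+166,(v+.5)/3-.5+155)
s=lambda u,v:((u+.5)/3-.5+180,(v+.5)/3-.5+195)
for n,a,b,w in[("big",(394,348),(497,152),(140,250)),("squat",(515,342),(566,140),(70,250)),("nozzle",(277,345),(403,183),(231,247)),("knobfront",(398,268),(404,163),(160,296))]:
    print(n,*tri((T,t(*a)),(S,s(*b)),(W,w)),*tri((T,t(*a)),(W,w)))
print(plane(W,(140,250),.056),plane(W,(70,250),.036),plane(W,(231,247),.066),plane(W,(160,296),.033))
for p in [(306,196),(423,201),(415,340),(304,337)]:print(plane(W,p,.0025))
E
python3 -m creep '{"rows":[[-1.07,-2.5,0.5,0,0,0,45],[-1.07,-3.11,2,0,0,0,45],[-1.07,-3.11,3.5,0,0,0,45],[-1.07,-3.11,3.5,0,0,0,45]]}'
```

```text
big [ 0.4501 -0.146   0.0549] 0.001980881575819912 [ 0.4513 -0.146   0.052 ] 5.3870430448945304e-05
squat [ 0.4538 -0.2217  0.0344] 0.0021069402227966317 [ 0.455  -0.2218  0.0319] 0.0002928750506063164
nozzle [ 0.4517 -0.0713  0.0625] 0.005910426779243634 [ 0.4554 -0.0719  0.0394] 0.0003953198822570525
knobfront [ 0.5036 -0.1468  0.0332] 0.0017806378178890749 [ 0.5043 -0.1477  0.0282] 0.0008884370644358741
[ 0.4501 -0.1439  0.056 ] [ 0.454  -0.2188  0.036 ] [ 0.4473 -0.065   0.066 ] [ 0.5029 -0.1449  0.033 ]
[ 0.4205 -0.006   0.0025]
[0.4294 0.1033 0.0025]
[0.5778 0.1012 0.0025]
[ 0.5692 -0.0154  0.0025]
clock: 2.4
tcp_pos: [0.4521, -0.0757, 0.1276]
orientation: [-0.065, -3.135, 0.001]
contact_force: [-0.9, 0.4, -0.3]
grip_width: 0.0451
gripper_force: 0.0
```

```bash
python3 -m creep '{"rows":[[0,0,1,0,0,0,45],[0,0,2.5,0,0,0,45],[0,0,3.6,0,0,0,45],[0,0,4.55,0,0,0,45],[0,0,4.6,0,0,0,45]]}'; python3 -c "
from h import *
f=optics.grab_frame('wrist');cv2.imwrite('pics/w2.png',f['color'][:400])"
```

```text
clock: 3.02
tcp_pos: [0.456, -0.0747, 0.0157]
orientation: [0.063, 3.139, 0.003]
contact_force: [-2.8, 1.8, 11.1]
grip_width: 0.045
gripper_force: 5.0
```

View pics/w2.png

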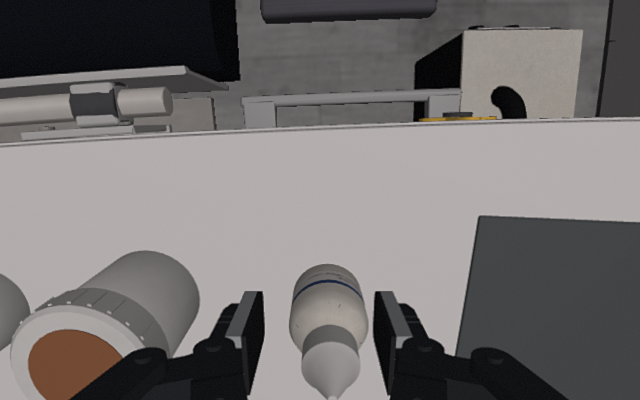

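The bottle stands centred between the pads, upright, at about (330,320). I'll settle, then grip it.

```bash
python3 -m creep '{"rows":[[0,0,0,0,0,0,45],[0,0,0,0,0,0,45]]}';  python3 -m creep '{"rows":[[0,0,0,0,0,0,30],[0,0,0,0,0,0,18],[0,0,0,0,0,0,18],[0,0,0,0,0,0,18],[0,0,0,0,0,0,18],[0,0,0,0,0,0,18]]}' 30
```

```text
clock: 3.32
tcp_pos: [0.4556, -0.0753, 0.0158]
orientation: [0.064, 3.138, 0.002]
contact_force: [-0.2, 2.0, 8.0]
grip_width: 0.0448
gripper_force: 4.1
clock: 4.08
tcp_pos: [0.4564, -0.0755, 0.0162]
orientation: [0.064, 3.137, 0.002]
contact_force: [0.3, 2.6, 11.5]
grip_width: 0.0239
gripper_force: 31.5
```

```bash
python3 -m creep '{"rows":[[0,0,-0.3,0,0,0,18],[0,0,-1.5,0,0,0,18],[0,0,-3,0,0,0,18],[0,0,-4,0,0,0,18],[0,0,-4,0,0,0,18],[0,0,-4,0,0,0,18]]}'; python3 -c "
from h import *
print(r.get_obs()['clock']); go((.5505,.0465,.12));go((.5505,.0465,.0195))"
```

```text
clock: 4.82
tcp_pos: [0.4536, -0.0761, 0.1142]
orientation: [-0.066, -3.14, -0.0]
contact_force: [0.5, -0.3, -0.9]
grip_width: 0.0238
gripper_force: 30.1
4.825
[-3.67, 5.06, -0.23]
[-3.67, 5.06, 3.79]
```

```bash
python3 -m creep '{"rows":[[-1,1.5,0,0,0,0,18],[-2.5,3.5,0,0,0,0,18],[-3.67,5.06,0,0,0,0,18],[-3.67,5.06,0,0,0,0,18],[-3.67,5.06,1.5,0,0,0,18],[-3.67,5.06,3,0,0,0,18],[-3.67,5.06,3.5,0,0,0,18],[-3.67,5.06,3.75,0,0,0,18],[-3.67,5.06,3.75,0,0,0,18],[-3.67,5.06,3.8,0,0,0,18]]}'
```

```text
clock: 6.08
tcp_pos: [0.5519, 0.0461, 0.0205]
orientation: [0.067, 3.139, 0.001]
contact_force: [-0.4, -0.7, 0.1]
grip_width: 0.024
gripper_force: 30.1
```

```bash
python3 -m creep '{"rows":[[0,0,0.04,0,0,0,18],[0,0,0.08,0,0,0,18],[0,0,0.08,0,0,0,18]]}'; python3 -m creep '{"rows":[[0,0,0,0,0,0,26],[0,0,0,0,0,0,36],[0,0,0,0,0,0,44],[0,0,0,0,0,0,44],[0,0,-1,0,0,0,44],[0,0,-2.5,0,0,0,44],[0,0,-4,0,0,0,55],[0,0,-5,0,0,0,58],[0,0,-5,0,0,0,58]]}'; python3 -c "
from h import *
go((.451,-.146,.12));go((.451,-.146,.032))"
```

```text
clock: 6.45
tcp_pos: [0.5515, 0.0462, 0.0188]
orientation: [0.067, 3.14, 0.001]
contact_force: [-2.5, -0.2, 11.0]
grip_width: 0.0242
gripper_force: 31.6
clock: 7.58
tcp_pos: [0.5524, 0.0462, 0.1443]
orientation: [0.067, 3.137, 0.002]
contact_force: [0.6, 0.2, 0.1]
grip_width: 0.0582
gripper_force: 0.0
[3.73, -7.86, 0.95]
[3.74, -7.86, 4.47]
```

```bash
python3 -m creep '{"rows":[[1,-2,0,0,0,0,58],[2.2,-4.2,0,0,0,0,58],[3.3,-6.4,0,0,0,0,58],[3.74,-7.86,0.5,0,0,0,58],[3.74,-7.86,1,0,0,0,58],[3.74,-7.86,2,0,0,0,58],[3.74,-7.86,3.2,0,0,0,58],[3.74,-7.86,4.2,0,0,0,58],[3.74,-7.86,4.4,0,0,0,58],[3.74,-7.86,4.4,0,0,0,58]]}';  python3 -m creep '{"rows":[[0,0,0,0,0,0,50],[0,0,0,0,0,0,40],[0,0,0,0,0,0,40],[0,0,0,0,0,0,40],[0,0,0,0,0,0,40],[0,0,0,0,0,0,40]]}' 30
```

```text
clock: 8.82
tcp_pos: [0.4492, -0.1457, 0.0321]
orientation: [-0.066, -3.14, -0.0]
contact_force: [-0.1, -0.3, -0.6]
grip_width: 0.0579
gripper_force: 0.0
clock: 9.57
tcp_pos: [0.4501, -0.1463, 0.0333]
orientation: [0.067, 3.139, 0.0]
contact_force: [-1.4, 1.0, 6.9]
grip_width: 0.0437
gripper_force: 30.3
```

```bash
python3 -m creep '{"rows":[[0,0,-0.3,0,0,0,40],[0,0,-1,0,0,0,40],[0,0,-2,0,0,0,40],[0,0,-3.6,0,0,0,40],[0,0,-3.6,0,0,0,40]]}'; python3 -c "
from h import *
o=r.get_obs();print(o['grip_width'],o['contact_force'])
go((.4558,.0531,.12));go((.4558,.0531,.0375))
f=optics.grab_frame('wrist');cv2.imwrite('pics/w3.png',f['color'])"
```

```text
clock: 10.2
tcp_pos: [0.4511, -0.1467, 0.1251]
orientation: [0.067, 3.135, -0.0]
contact_force: [-0.8, 0.6, -1.0]
grip_width: 0.0436
gripper_force: 30.7
0.043609758841138616 [-0.81581876  0.57311892 -0.98679009]
[0.15, 7.99, 0.2]
[0.17, 7.99, 3.5]
```

View pics/w3.png

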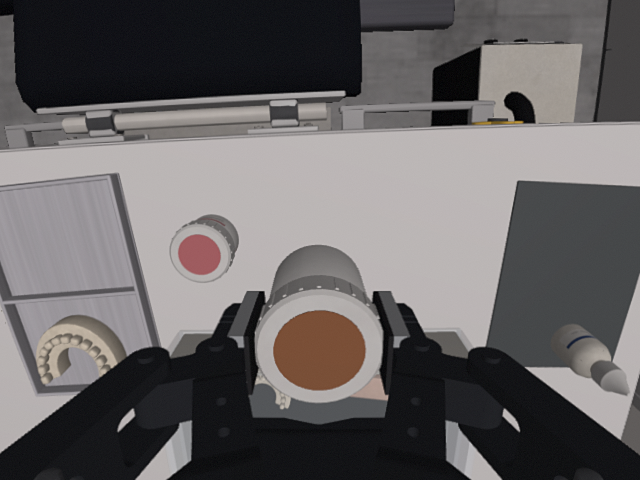

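The wrist view shows the big jar held upright between the pads, with its lid at (320,345), and the bottle standing on the mat at (590,355).

```bash
python3 -m creep '{"rows":[[0,2,0,0,0,0,40],[0.1,4.2,0,0,0,0,40],[0.17,6.4,0,0,0,0,40],[0.17,7.99,0,0,0,0,40],[0.17,7.99,0.5,0,0,0,40],[0.17,7.99,2,0,0,0,40],[0.17,7.99,3.2,0,0,0,40],[0.17,7.99,3.5,0,0,0,40],[0.17,7.99,3.55,0,0,0,40],[0.17,7.99,3.55,0,0,0,40]]}'
```

```text
clock: 11.5
tcp_pos: [0.4521, 0.0513, 0.034]
orientation: [-0.071, -3.138, 0.001]
contact_force: [-6.1, -2.8, 16.0]
grip_width: 0.0436
gripper_force: 32.7
```

```bash
python3 -m creep '{"rows":[[0,0,-0.04,0,0,0,40],[0,0,-0.04,0,0,0,50],[0,0,-0.04,0,0,0,58],[0,0,-0.04,0,0,0,58],[0,0,-1,0,0,0,58],[0,0,-2.5,0,0,0,58],[0,0,-4,0,0,0,58],[0,0,-4,0,0,0,58]]}'; python3 -c "
from h import *
go((.4538,-.222,.12));go((.4538,-.222,.018))"
```

```text
clock: 12.5
tcp_pos: [0.4553, 0.054, 0.1359]
orientation: [0.066, 3.136, 0.003]
contact_force: [-0.5, 0.4, -0.3]
grip_width: 0.0579
gripper_force: 0.0
[-0.4, -11.03, 0.61]
[-0.38, -11.04, 4.69]
```

```bash
python3 -m creep '{"rows":[[0,-2,0,0,0,0,58],[-0.2,-4.2,0,0,0,0,58],[-0.3,-6.4,0,0,0,0,58],[-0.4,-8.6,0,0,0,0,58],[-0.4,-11.04,0,0,0,0,58],[-0.4,-11.04,0.5,0,0,0,55],[-0.4,-11.04,2.3,0,0,0,55],[-0.4,-11.04,4,0,0,0,55],[-0.4,-11.04,4.6,0,0,0,55],[-0.4,-11.04,4.6,0,0,0,55]]}';  python3 -m creep '{"rows":[[0,0,0,0,0,0,48],[0,0,0,0,0,0,34],[0,0,0,0,0,0,34],[0,0,0,0,0,0,34],[0,0,0,0,0,0,34],[0,0,0,0,0,0,34]]}' 30
python3 -m creep '{"rows":[[0,0,-0.3,0,0,0,34],[0,0,-1,0,0,0,34],[0,0,-2,0,0,0,34],[0,0,-3.8,0,0,0,34],[0,0,-3.8,0,0,0,34]]}'; python3 -c "
from h import *
go((.5027,.0499,.12));go((.5027,.0499,.0235))"
```

```text
clock: 13.75
tcp_pos: [0.4511, -0.222, 0.0178]
orientation: [-0.066, -3.138, -0.001]
contact_force: [1.0, 0.6, 0.6]
grip_width: 0.0549
gripper_force: 0.0
clock: 14.5
tcp_pos: [0.4528, -0.2229, 0.0202]
orientation: [0.067, 3.138, -0.0]
contact_force: [-0.9, 0.1, 6.9]
grip_width: 0.0374
gripper_force: 29.8
clock: 15.12
tcp_pos: [0.454, -0.2238, 0.1176]
orientation: [0.067, 3.134, -0.002]
contact_force: [-0.0, -0.7, -1.1]
grip_width: 0.0375
gripper_force: 30.2
[-1.48, 11.02, -0.1]
[-1.45, 11.03, 3.76]
```

```bash
python3 -m creep '{"rows":[[-0.3,2,0,0,0,0,34],[-0.6,4.2,0,0,0,0,34],[-1,6.4,0,0,0,0,34],[-1.4,8.7,0,0,0,0,34],[-1.48,10.5,0,0,0,0,34],[-1.48,11.03,0.1,0,0,0,34],[-1.48,11.03,1.5,0,0,0,34],[-1.48,11.03,3,0,0,0,34],[-1.48,11.03,3.65,0,0,0,34],[-1.48,11.03,3.68,0,0,0,34]]}'
python3 -m creep '{"rows":[[0,0,0.02,0,0,0,34],[0,0,0.02,0,0,0,34]]}'
```

```text
clock: 16.38
tcp_pos: [0.5002, 0.0501, 0.0213]
orientation: [-0.069, -3.14, 0.001]
contact_force: [-0.0, 0.3, -0.4]
grip_width: 0.0374
gripper_force: 31.5
clock: 16.62
tcp_pos: [0.5008, 0.051, 0.0217]
orientation: [0.067, 3.14, 0.0]
contact_force: [-0.7, 0.1, -0.9]
grip_width: 0.0374
gripper_force: 31.5
```

```bash
python3 -m creep '{"rows":[[0,0,0.05,0,0,0,34],[0,0,0.1,0,0,0,34],[0,0,0.1,0,0,0,34]]}'
```

```text
clock: 17.0
tcp_pos: [0.501, 0.0512, 0.0203]
orientation: [0.067, 3.14, 0.002]
contact_force: [-5.3, -0.0, 20.7]
grip_width: 0.0378
gripper_force: 33.0
```

Contact made. I'll release it and move to the knob.

```bash
python3 -m creep '{"rows":[[0,0,-0.06,0,0,0,34],[0,0,-0.06,0,0,0,44],[0,0,-0.06,0,0,0,54],[0,0,-0.06,0,0,0,54],[0,0,-1,0,0,0,54],[0,0,-2.5,0,0,0,54],[0,0,-4,0,0,0,50],[0,0,-4.6,0,0,0,45],[0,0,-4.6,0,0,0,45]]}'; python3 -c "
from h import *
f=optics.grab_frame('wrist');cv2.imwrite('pics/w4.png',f['color'])
g=optics.grab_frame('top');cv2.imwrite('pics/t2.png',cv2.resize(g['color'][155:305,166:432],None,fx=3,fy=3))
go((.508,-.147,.12));go((.508,-.147,.024))"
```

```text
clock: 18.12
tcp_pos: [0.5008, 0.0516, 0.1341]
orientation: [0.066, 3.139, 0.001]
contact_force: [-0.0, 0.5, -1.2]
grip_width: 0.0449
gripper_force: 0.0
[-0.67, -7.91, 0.51]
[-0.67, -7.91, 4.35]
```

View pics/w4.png

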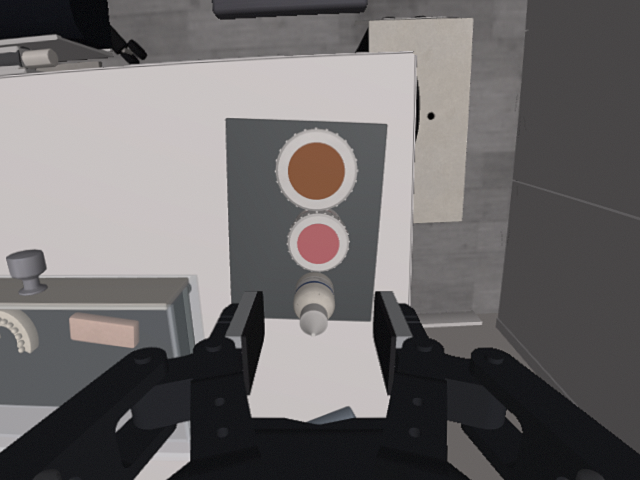

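All three stand upright on the mat: brown lid (316,170), pink lid (318,243), bottle (314,305). Next I'll grip the knob.

```bash
python3 -m creep '{"rows":[[-0.2,-2,0,0,0,0,45],[-0.3,-4.2,0,0,0,0,45],[-0.5,-6.4,0,0,0,0,45],[-0.67,-7.91,0,0,0,0,45],[-0.67,-7.91,0.5,0,0,0,45],[-0.67,-7.91,2,0,0,0,45],[-0.67,-7.91,3.7,0,0,0,45],[-0.67,-7.91,4.35,0,0,0,45],[-0.67,-7.91,4.35,0,0,0,45],[-0.67,-7.91,4.35,0,0,0,45]]}';  python3 -m creep '{"rows":[[0,0,0,0,0,0,35],[0,0,0,0,0,0,16],[0,0,0,0,0,0,16],[0,0,0,0,0,0,16],[0,0,0,0,0,0,16],[0,0,0,0,0,0,16],[0,0,0,0,0,0,16]]}' 30
python3 -c "
from h import *
o=r.get_obs();p=o['tcp_pos'];print(p);go(p+[-.0879,.0037,0])"
```

```text
clock: 19.48
tcp_pos: [0.5096, -0.1471, 0.0258]
orientation: [0.067, 3.139, -0.0]
contact_force: [0.1, -0.3, 0.4]
grip_width: 0.045
gripper_force: 0.0
clock: 20.35
tcp_pos: [0.5096, -0.1487, 0.0262]
orientation: [0.069, 3.138, -0.003]
contact_force: [-1.6, -3.7, 7.1]
grip_width: 0.0204
gripper_force: 29.3
[ 0.50955026 -0.14869872  0.02620894]
[3.52, -0.01, -0.01]
```

```bash
python3 -m creep '{"rows":[[0.2,0,0,0,0,0,16],[0.7,0,0,0,0,0,16],[1.3,0,0,0,0,0,16],[1.9,0,0,0,0,0,16],[2.5,0,0,0,0,0,16],[3.1,0,0,0,0,0,16],[3.4,0,0,0,0,0,16],[3.5,0,0,0,0,0,16],[3.52,0,0,0,0,0,16]]}'; python3 -m creep '{"rows":[[0,0,0,0,0,0,16],[0,0,0,0,0,0,16]]}'
```

```text
clock: 21.48
tcp_pos: [0.4223, -0.1457, 0.0261]
orientation: [0.07, 3.136, -0.004]
contact_force: [0.7, -7.6, 7.6]
grip_width: 0.0201
gripper_force: 29.9
clock: 21.72
tcp_pos: [0.4223, -0.1457, 0.0261]
orientation: [0.07, 3.136, -0.004]
contact_force: [0.3, -8.7, 10.2]
grip_width: 0.0203
gripper_force: 30.0
```

```bash
python3 -m creep '{"rows":[[0,0,0,0,0,0,25],[0,0,0,0,0,0,40],[0,0,0,0,0,0,45],[0,0,-1,0,0,0,45],[0,0,-3,0,0,0,45],[0,0,-5,0,0,0,50],[-1,-1,-5.5,0,0,0,58],[-1,-1,-5.5,0,0,0,58],[-1,-1,-5.5,0,0,0,58]]}'; python3 -c "
from h import *
f=optics.grab_frame('wrist');cv2.imwrite('pics/w5.png',f['color'])
g=optics.grab_frame('top');cv2.imwrite('pics/t3.png',cv2.resize(g['color'][155:305,166:432],None,fx=3,fy=3,interpolation=cv2.INTER_CUBIC))"
```

```text
clock: 22.85
tcp_pos: [0.4437, -0.1686, 0.1616]
orientation: [-0.066, -3.139, -0.001]
contact_force: [-0.2, 0.5, -0.4]
grip_width: 0.0581
gripper_force: 0.0
```

View pics/w5.png

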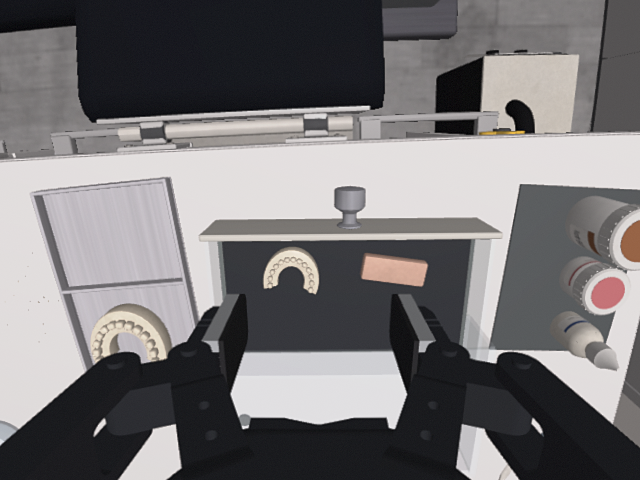

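View pics/t3.png

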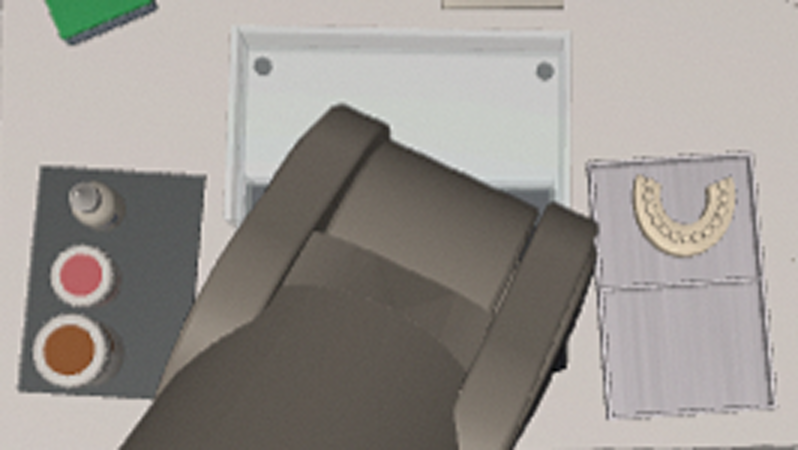

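The drawer is wide open. In the wrist view the cast spans (264..320, 249..293) and the wax block is at (395,269). The top view is blocked by the arm, but it confirms all three items on the mat.

Run:
```python
from h import *
np.set_printoptions(precision=4,suppress=True)
W=optics.grab_frame("wrist")
for n,p,z in[("L",(264,275),.023),("R",(320,275),.023),("apex",(291,249),.022),("leg1",(272,291),.026),("leg2",(315,293),.026),("knobtop",(350,190),.044),("panelL",(200,236),.053),("panelR",(502,236),.053)]:print(n,plane(W,p,z))
o=r.get_obs();print(o['tcp_pos'])
```

```text
L [ 0.4795 -0.2108  0.023 ]
R [ 0.4813 -0.1675  0.023 ]
apex [ 0.4596 -0.1886  0.022 ]
leg1 [ 0.4919 -0.2052  0.026 ]
leg2 [ 0.495  -0.1719  0.026 ]
knobtop [ 0.4126 -0.1447  0.044 ]
panelL [ 0.4378 -0.2464  0.053 ]
panelR [ 0.4463 -0.043   0.053 ]
[ 0.4436 -0.1686  0.1615]
```

```bash
python3 -c "
from h import *
go((.482,-.1905,.10),83.5);go((.482,-.1905,.024),83.5)"
```

```text
[-1.58, -0.81, 2.46, 0.0, -0.02, 0.51]
[-1.59, -0.81, 5.5, 0.0, -0.02, 0.51]
```

```bash
python3 -m creep '{"rows":[[-0.8,-0.4,0.5,0,0,0.25,56],[-1.58,-0.81,1.5,0,0,0.51,56],[-1.58,-0.81,2.5,0,0,0.51,56],[-1.58,-0.81,3.5,0,0,0.51,56],[-1.58,-0.81,4.5,0,0,0.51,56],[-1.58,-0.81,5,0,0,0.51,56],[-1.58,-0.81,5,0,0,0.51,56]]}';python3 -c "
from h import *
f=optics.grab_frame('wrist');cv2.imwrite('pics/w6.png',f['color'])
go((.482,-.1905,.024),83.5)"
```

```text
clock: 23.88
tcp_pos: [0.4826, -0.191, 0.0367]
orientation: [-0.178, -3.134, -0.001]
contact_force: [-0.9, -1.0, 0.7]
grip_width: 0.0562
gripper_force: 0.0
[0.05, 0.03, 0.54, 0.0, -0.0, -0.0]
```

View pics/w6.png

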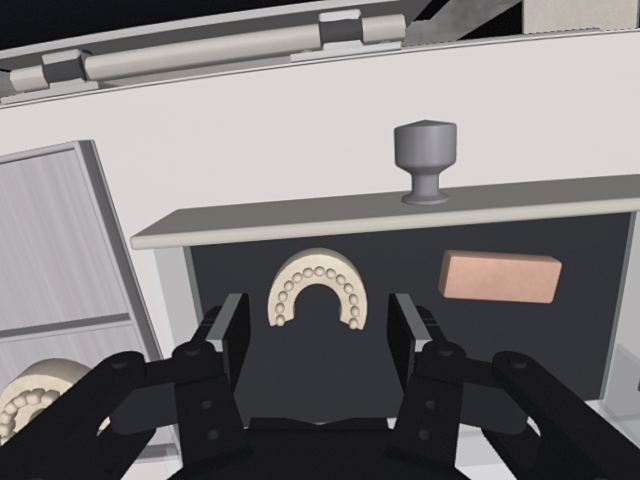

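The cast is centred between the pads at (318,290), and its legs are level with the jaw line. I'll check where the grasp point projects before going down.

Run:
```python
from h import *
W=optics.grab_frame("wrist");p=r.get_obs()['tcp_pos'];print(p)
for z in(.018,.026):
    print(cv2.projectPoints(np.array([[p[0],p[1],z]]),cv2.Rodrigues(np.array(W['R']))[0],np.array(W['t']),W['K'],np.array(W['dist_coeffs']))[0].ravel())
for q,z in[((280,326),.026),((354,328),.026),((317,249),.022),((268,310),.022),((367,310),.022)]:print(plane(W,q,z))
```

```text
[ 0.48364676 -0.1914254   0.0379324 ]
[315.4768183  298.22065771]
[315.35347537 306.46346636]
[ 0.49125089 -0.20773835  0.026     ]
[ 0.4958634  -0.17594996  0.026     ]
[ 0.4594438  -0.18795013  0.022     ]
[ 0.48504609 -0.21254807  0.022     ]
[ 0.48997263 -0.16935944  0.022     ]
```

```bash
python3 -m creep '{"rows":[[0,0,0.3,0,0,0,56],[0,0,0.55,0,0,0,56],[0,0,0.55,0,0,0,56]]}'; python3 -m creep '{"rows":[[0,0,0,0,0,0,48],[0,0,0,0,0,0,38],[0,0,0,0,0,0,38],[0,0,0,0,0,0,38],[0,0,0,0,0,0,38]]}' 30
```

```text
clock: 24.35
tcp_pos: [0.483, -0.1911, 0.0233]
orientation: [-0.178, -3.136, -0.0]
contact_force: [-0.9, -0.0, -0.2]
grip_width: 0.0557
gripper_force: 0.0
clock: 24.98
tcp_pos: [0.4836, -0.1914, 0.024]
orientation: [0.179, 3.136, -0.0]
contact_force: [-1.2, 0.2, 5.2]
grip_width: 0.0412
gripper_force: 30.2
```

```bash
python3 -m creep '{"rows":[[0,0,-0.3,0,0,0,38],[0,0,-1,0,0,0,38],[0,0,-2,0,0,0,38],[0,0,-3,0,0,0,38],[0,0,-3.6,0,0,0,38],[0,0,-3.6,0,0,0,38]]}';python3 -c "
from h import *
print(r.get_obs()['grip_width'])
go((.4566,-.333,.1),92.2);go((.4566,-.333,.016),92.2)
f=optics.grab_frame('wrist');cv2.imwrite('pics/w7.png',f['color'])"
```

```text
clock: 25.72
tcp_pos: [0.4841, -0.1913, 0.1149]
orientation: [0.178, 3.134, -0.0]
contact_force: [-0.2, -0.3, -0.4]
grip_width: 0.0408
gripper_force: 30.5
0.0407843502390927
[0.45, -5.75, 0.59, -0.0, 0.02, -1.09]
[0.46, -5.76, 3.95, -0.0, 0.02, -1.09]
```

View pics/w7.png

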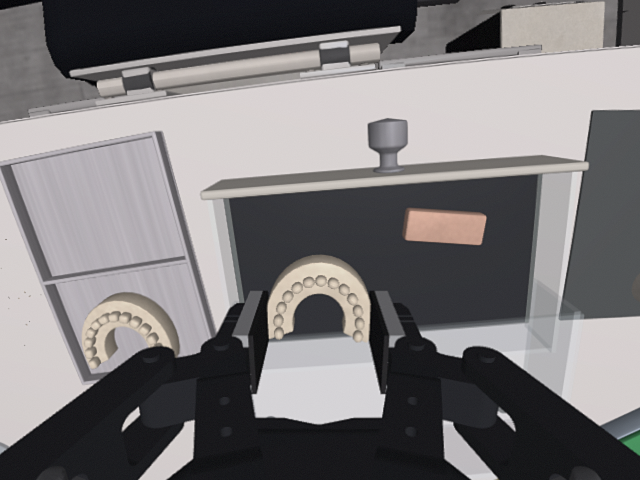

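The cast is held level at (320,300). Now the tray.

```bash
python3 -m creep '{"rows":[[0.1,-1.5,0,0,0,-0.3,38],[0.3,-3.5,0,0,0,-0.8,38],[0.46,-5.2,0,0,0,-1.09,38],[0.46,-5.76,0,0,0,-1.09,38],[0.46,-5.76,0.5,0,0,-1.09,38],[0.46,-5.76,1.7,0,0,-1.09,38],[0.46,-5.76,2.9,0,0,-1.09,38],[0.46,-5.76,3.7,0,0,-1.09,38],[0.46,-5.76,3.95,0,0,-1.09,38],[0.46,-5.76,3.95,0,0,-1.09,38]]}';python3 -m creep '{"rows":[[0,0,0.06,0,0,0,38],[0,0,0.06,0,0,0,38]]}'
```

```text
clock: 27.02
tcp_pos: [0.4559, -0.3325, 0.0148]
orientation: [0.061, -3.141, -0.001]
contact_force: [0.1, -0.1, -0.1]
grip_width: 0.0409
gripper_force: 30.6
clock: 27.28
tcp_pos: [0.456, -0.3331, 0.0138]
orientation: [-0.061, 3.14, -0.001]
contact_force: [0.2, -0.2, -0.4]
grip_width: 0.0407
gripper_force: 30.6
```

```bash
python3 -m creep '{"rows":[[0,0,0.04,0,0,0,38],[0,0,0.08,0,0,0,38],[0,0,0.08,0,0,0,38]]}'
```

```text
clock: 27.65
tcp_pos: [0.456, -0.3333, 0.0134]
orientation: [-0.06, 3.139, 0.001]
contact_force: [-4.4, 3.4, 19.5]
grip_width: 0.0406
gripper_force: 32.4
```

```bash
python3 -m creep '{"rows":[[0,0,-0.05,0,0,0,40],[0,0,-0.05,0,0,0,48],[0,0,-0.05,0,0,0,54],[0,0,-0.05,0,0,0,54],[0,0,-1,0,0,0,54],[0,0,-2.5,0,0,0,54],[0,0,-4,0,0,0,50],[0,0,-4.6,0,0,0,45],[0,0,-4.6,0,0,0,45]]}';python3 -c "
from h import *
f=optics.grab_frame('wrist');cv2.imwrite('pics/w8.png',f['color'])
go((.4223,-.1457,.1),87.6);go((.4223,-.1457,.026),87.6)"
```

```text
clock: 28.78
tcp_pos: [0.4561, -0.3331, 0.1269]
orientation: [-0.061, 3.14, -0.001]
contact_force: [-0.1, 0.4, -0.4]
grip_width: 0.045
gripper_force: 0.0
[1.04, 7.52, 1.04, 0.0, -0.0, 0.58]
[1.03, 7.52, 4.0, 0.0, -0.0, 0.58]
```

View pics/w8.png

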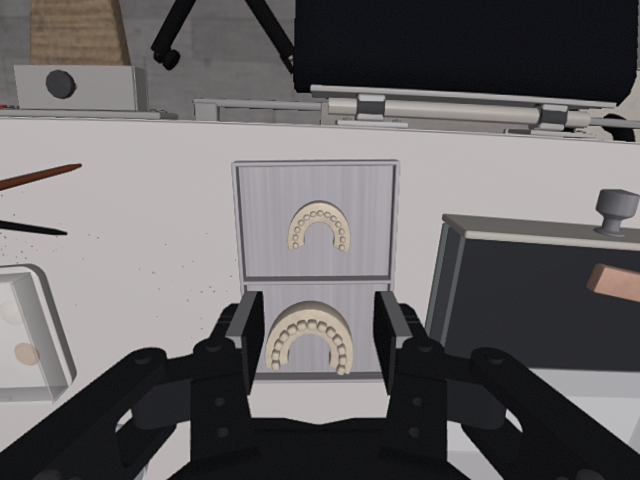

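The cast lies teeth up at (288..350, 201..250), inside a compartment with corners (240,167), (393,166), (391,276) and (246,276). I'll check that it's centred.

Run:
```python
from h import *
W=optics.grab_frame("wrist")
c=[plane(W,q,.011) for q in[(241,167),(393,166),(391,277),(246,278)]];print(np.mean(c,0),c)
b=[plane(W,q,z) for q,z in[((288,240),.010),((350,240),.010),((320,201),.010),((295,250),.014),((345,250),.014)]]
print(b,(b[0]+b[1])/2,(b[2]+(b[3]+b[4])/2)/2)
```

```text
[ 0.44706572 -0.33208932  0.011     ] [array([ 0.41040104, -0.38358803,  0.011     ]), array([ 0.40588241, -0.28464007,  0.011     ]), array([ 0.48360197, -0.27862892,  0.011     ]), array([ 0.48837745, -0.38150025,  0.011     ])]
[array([ 0.45928119, -0.35217102,  0.01      ]), array([ 0.45761124, -0.30940821,  0.01      ]), array([ 0.43113184, -0.33120924,  0.01      ]), array([ 0.46501716, -0.34698276,  0.014     ]), array([ 0.46368258, -0.31277705,  0.014     ])] [ 0.45844622 -0.33078962  0.01      ] [ 0.44774085 -0.33054457  0.012     ]
```

Centred to within about 2 mm. I'll close the drawer now.

```bash
python3 -m creep '{"rows":[[0.2,2,0,0,0,0.2,45],[0.5,4.2,0,0,0,0.4,45],[0.8,6.4,0,0,0,0.58,45],[1.03,7.52,0,0,0,0.58,45],[1.03,7.52,0.3,0,0,0.58,45],[1.03,7.52,1.5,0,0,0.58,45],[1.03,7.52,3,0,0,0.58,45],[1.03,7.52,3.8,0,0,0.58,45],[1.03,7.52,4,0,0,0.58,45],[1.03,7.52,4,0,0,0.58,45]]}';  python3 -m creep '{"rows":[[0,0,0,0,0,0,35],[0,0,0,0,0,0,16],[0,0,0,0,0,0,16],[0,0,0,0,0,0,16],[0,0,0,0,0,0,16],[0,0,0,0,0,0,16],[0,0,0,0,0,0,16]]}' 30
```

```text
clock: 30.12
tcp_pos: [0.4224, -0.147, 0.0261]
orientation: [-0.069, -3.14, 0.001]
contact_force: [0.2, -0.7, 0.6]
grip_width: 0.0452
gripper_force: 0.0
clock: 31.0
tcp_pos: [0.4233, -0.1459, 0.0272]
orientation: [0.066, 3.139, 0.001]
contact_force: [0.1, 1.5, 6.3]
grip_width: 0.0204
gripper_force: 29.3
```

```bash
python3 -m creep '{"rows":[[-0.2,0,0,0,0,0,16],[-0.7,0,0,0,0,0,16],[-1.3,0,0,0,0,0,16],[-1.9,0,0,0,0,0,16],[-2.5,0,0,0,0,0,16],[-3,0,0,0,0,0,16],[-3.3,0,0,0,0,0,16],[-3.48,0,0,0,0,0,16],[-3.56,0,0,0,0,0,16],[-3.6,0,0,0,0,0,16]]}'
```

```text
clock: 32.25
tcp_pos: [0.5105, -0.1488, 0.0271]
orientation: [-0.066, -3.137, -0.004]
contact_force: [-10.1, 3.8, 16.8]
grip_width: 0.0201
gripper_force: 30.3
```

```bash
python3 -m creep '{"rows":[[-0.06,0,0,0,0,0,16],[-0.06,0,0,0,0,0,16]]}'; python3 -m creep '{"rows":[[0.06,0,0,0,0,0,24],[0.06,0,0,0,0,0,36],[0.06,0,0,0,0,0,45],[0.06,0,0,0,0,0,45],[0.06,0,-1,0,0,0,45],[0.06,0,-2.5,0,0,0,50],[0.06,0,-4,0,0,0,55],[0.06,0,-4.5,0,0,0,55],[0.06,0,-4.5,0,0,0,55]]}';python3 -c "
from h import *
go((.501,.0512,.12),87.6);go((.501,.0512,.022),87.6)"
```

```text
clock: 32.5
tcp_pos: [0.5105, -0.1488, 0.027]
orientation: [-0.067, -3.135, -0.006]
contact_force: [-12.5, 4.9, 19.3]
grip_width: 0.0206
gripper_force: 30.5
clock: 33.62
tcp_pos: [0.5129, -0.1499, 0.1392]
orientation: [0.066, 3.14, 0.0]
contact_force: [-0.5, -0.2, -0.0]
grip_width: 0.0551
gripper_force: 0.0
[0.82, 8.02, 0.77, 0.0, 0.01, -0.0]
[0.82, 8.01, 4.69, 0.0, 0.01, -0.0]
```

```bash
python3 -m creep '{"rows":[[0.2,2,0,0,0,0,55],[0.4,4.2,0,0,0,0,55],[0.6,6.4,0,0,0,0,55],[0.82,8,0,0,0,0,55],[0.82,8,0.3,0,0,0,55],[0.82,8,1.5,0,0,0,55],[0.82,8,3,0,0,0,55],[0.82,8,4.4,0,0,0,55],[0.82,8,4.69,0,0,0,55],[0.82,8,4.69,0,0,0,55]]}';  python3 -m creep '{"rows":[[0,0,0,0,0,0,48],[0,0,0,0,0,0,34],[0,0,0,0,0,0,34],[0,0,0,0,0,0,34],[0,0,0,0,0,0,34],[0,0,0,0,0,0,34]]}' 30
python3 -m creep '{"rows":[[0,0,-0.3,0,0,0,34],[0,0,-1,0,0,0,34],[0,0,-2,0,0,0,34],[0,0,-3.8,0,0,0,34],[0,0,-3.8,0,0,0,34],[0,0,-3.8,0,0,0,34]]}'; python3 -c "
from h import *
go((.4530,-.2226,.12),87.6);go((.4530,-.2226,.0195),87.6)"
```

```text
clock: 34.88
tcp_pos: [0.5002, 0.0496, 0.0213]
orientation: [-0.069, -3.139, 0.001]
contact_force: [-0.0, -0.2, 0.7]
grip_width: 0.0548
gripper_force: 0.0
clock: 35.62
tcp_pos: [0.5015, 0.0508, 0.0229]
orientation: [0.067, 3.139, 0.001]
contact_force: [-2.6, -1.4, 6.8]
grip_width: 0.0378
gripper_force: 29.7
clock: 36.38
tcp_pos: [0.5005, 0.051, 0.1172]
orientation: [0.066, 3.14, 0.001]
contact_force: [0.2, 0.8, -1.2]
grip_width: 0.0375
gripper_force: 30.2
[1.44, -11.01, -0.12, 0.01, 0.0, -0.0]
[1.44, -11.02, 3.9, 0.01, 0.0, -0.0]
```

```bash
python3 -m creep '{"rows":[[0.3,-2,0,0,0,0,34],[0.5,-4.2,0,0,0,0,34],[0.8,-6.4,0,0,0,0,34],[1.2,-8.6,0,0,0,0,34],[1.44,-10.5,0,0,0,0,34],[1.44,-11.02,0.1,0,0,0,34],[1.44,-11.02,1.5,0,0,0,34],[1.44,-11.02,3,0,0,0,34],[1.44,-11.02,3.75,0,0,0,34],[1.44,-11.02,3.75,0,0,0,34]]}'
python3 -m creep '{"rows":[[0,0,0.04,0,0,0,34],[0,0,0.08,0,0,0,34],[0,0,0.08,0,0,0,34]]}'
```

```text
clock: 37.62
tcp_pos: [0.452, -0.2216, 0.0211]
orientation: [-0.065, -3.137, -0.002]
contact_force: [-0.7, -0.2, -0.2]
grip_width: 0.0375
gripper_force: 31.1
clock: 38.0
tcp_pos: [0.4531, -0.2228, 0.0212]
orientation: [0.066, 3.14, 0.0]
contact_force: [-0.7, -0.3, -1.7]
grip_width: 0.038
gripper_force: 31.1
```

```bash
python3 -m creep '{"rows":[[0,0,0.04,0,0,0,34],[0,0,0.08,0,0,0,34],[0,0,0.08,0,0,0,34]]}'
```

```text
clock: 38.38
tcp_pos: [0.4531, -0.223, 0.0192]
orientation: [0.067, 3.14, 0.0]
contact_force: [-0.5, 0.9, 5.3]
grip_width: 0.0376
gripper_force: 31.4
```

Touchdown. I'll release it and fetch the big jar.

```bash
python3 -m creep '{"rows":[[0,0,-0.02,0,0,0,44],[0,0,-0.02,0,0,0,54],[0,0,-0.02,0,0,0,54],[0,0,-1,0,0,0,54],[0,0,-2.5,0,0,0,56],[0,0,-4,0,0,0,58],[0,0,-4.6,0,0,0,58],[0,0,-4.6,0,0,0,58]]}';python3 -c "
from h import *
go((.4540,.0529,.12),87.6);go((.4540,.0529,.0355),87.6)"
```

```text
clock: 39.38
tcp_pos: [0.4534, -0.2229, 0.1343]
orientation: [0.066, 3.139, -0.0]
contact_force: [0.4, 1.3, -0.9]
grip_width: 0.0575
gripper_force: 0.0
[0.44, 11.03, 0.57, -0.0, 0.01, -0.0]
[0.45, 11.03, 3.95, -0.0, 0.01, -0.0]
```

```bash
python3 -m creep '{"rows":[[0.1,2,0,0,0,0,58],[0.2,4.2,0,0,0,0,58],[0.3,6.4,0,0,0,0,58],[0.39,8.6,0,0,0,0,58],[0.39,10.8,0,0,0,0,58],[0.39,11.05,0.1,0,0,0,58],[0.39,11.05,1.5,0,0,0,58],[0.39,11.05,3,0,0,0,58],[0.39,11.05,3.9,0,0,0,58],[0.39,11.05,3.95,0,0,0,58]]}';  python3 -m creep '{"rows":[[0,0,0,0,0,0,50],[0,0,0,0,0,0,40],[0,0,0,0,0,0,40],[0,0,0,0,0,0,40],[0,0,0,0,0,0,40],[0,0,0,0,0,0,40]]}' 30
python3 -m creep '{"rows":[[0,0,-0.3,0,0,0,40],[0,0,-1,0,0,0,40],[0,0,-2,0,0,0,40],[0,0,-3.6,0,0,0,40],[0,0,-3.6,0,0,0,40],[0,0,-3.6,0,0,0,40]]}'; python3 -c "
from h import *
go((.4505,-.1465,.12),87.6);go((.4505,-.1465,.0345),87.6)"
```

```text
clock: 40.62
tcp_pos: [0.4528, 0.0518, 0.0331]
orientation: [-0.069, -3.136, 0.004]
contact_force: [0.5, 0.5, 0.2]
grip_width: 0.058
gripper_force: 0.0
clock: 41.38
tcp_pos: [0.4555, 0.0535, 0.0357]
orientation: [0.067, 3.14, 0.001]
contact_force: [-0.5, -0.1, 6.8]
grip_width: 0.0438
gripper_force: 31.0
clock: 42.12
tcp_pos: [0.4545, 0.0536, 0.125]
orientation: [-0.066, -3.141, -0.0]
contact_force: [-0.3, -0.2, -0.7]
grip_width: 0.0437
gripper_force: 30.7
[-0.18, -8.0, 0.2, 0.0, -0.0, -0.0]
[-0.18, -8.01, 3.62, 0.0, -0.0, -0.0]
```

```bash
python3 -m creep '{"rows":[[0,-2,0,0,0,0,40],[-0.1,-4.2,0,0,0,0,40],[-0.18,-6.4,0,0,0,0,40],[-0.18,-8,0,0,0,0,40],[-0.18,-8,0.5,0,0,0,40],[-0.18,-8,2,0,0,0,40],[-0.18,-8,3.2,0,0,0,40],[-0.18,-8,3.5,0,0,0,40],[-0.18,-8,3.56,0,0,0,40],[-0.18,-8,3.56,0,0,0,40]]}'
python3 -m creep '{"rows":[[0,0,0.04,0,0,0,40],[0,0,0.08,0,0,0,40],[0,0,0.08,0,0,0,40]]}'
```

```text
clock: 43.38
tcp_pos: [0.4514, -0.1465, 0.0368]
orientation: [0.066, 3.14, -0.0]
contact_force: [0.5, -0.7, -0.3]
grip_width: 0.0434
gripper_force: 30.8
clock: 43.75
tcp_pos: [0.451, -0.1466, 0.0344]
orientation: [0.067, 3.141, 0.0]
contact_force: [-0.4, 0.2, -0.7]
grip_width: 0.0437
gripper_force: 30.8
```

```bash
python3 -m creep '{"rows":[[0,0,0.04,0,0,0,40],[0,0,0.07,0,0,0,40],[0,0,0.07,0,0,0,40]]}'
```

```text
clock: 44.12
tcp_pos: [0.4513, -0.1468, 0.0332]
orientation: [0.067, 3.14, 0.001]
contact_force: [-1.1, 0.5, 11.8]
grip_width: 0.0438
gripper_force: 31.7
```

```bash
python3 -m creep '{"rows":[[0,0,-0.03,0,0,0,48],[0,0,-0.03,0,0,0,58],[0,0,-0.03,0,0,0,58],[0,0,-1,0,0,0,58],[0,0,-2.5,0,0,0,54],[0,0,-4,0,0,0,48],[0,0,-4,0,0,0,44],[0,0,-4,0,0,0,44]]}';python3 -c "
from h import *
go((.5517,.0462,.12),87.6);go((.5517,.0462,.0215),87.6)"
```

```text
clock: 45.12
tcp_pos: [0.4506, -0.1463, 0.132]
orientation: [-0.066, -3.14, -0.001]
contact_force: [-0.6, -0.1, -0.8]
grip_width: 0.0438
gripper_force: 0.0
[-3.72, 7.86, 0.48, 0.0, -0.0, -0.0]
[-3.72, 7.86, 4.42, 0.0, -0.0, -0.0]
```

```bash
python3 -m creep '{"rows":[[-1,2,0,0,0,0,44],[-2,4.1,0,0,0,0,44],[-3,6.2,0,0,0,0,44],[-3.72,7.86,0,0,0,0,44],[-3.72,7.86,0.5,0,0,0,44],[-3.72,7.86,2,0,0,0,44],[-3.72,7.86,3.5,0,0,0,44],[-3.72,7.86,4.3,0,0,0,44],[-3.72,7.86,4.4,0,0,0,44],[-3.72,7.86,4.4,0,0,0,44]]}';  python3 -m creep '{"rows":[[0,0,0,0,0,0,35],[0,0,0,0,0,0,18],[0,0,0,0,0,0,18],[0,0,0,0,0,0,18],[0,0,0,0,0,0,18],[0,0,0,0,0,0,18]]}' 30
python3 -m creep '{"rows":[[0,0,-0.3,0,0,0,18],[0,0,-1,0,0,0,18],[0,0,-2,0,0,0,18],[0,0,-3.8,0,0,0,18],[0,0,-3.8,0,0,0,18],[0,0,-3.8,0,0,0,18]]}'; python3 -c "
from h import *
go((.4560,-.0755,.12),87.6);go((.4560,-.0755,.021),87.6)"
```

```text
clock: 46.38
tcp_pos: [0.5526, 0.0453, 0.023]
orientation: [0.068, 3.14, -0.0]
contact_force: [-0.2, 0.3, -0.7]
grip_width: 0.0438
gripper_force: 0.0
clock: 47.12
tcp_pos: [0.553, 0.0459, 0.0236]
orientation: [0.067, 3.139, 0.001]
contact_force: [-0.8, -0.2, 7.5]
grip_width: 0.0242
gripper_force: 30.0
clock: 47.88
tcp_pos: [0.552, 0.046, 0.1179]
orientation: [0.066, 3.14, 0.001]
contact_force: [-0.1, 0.1, -0.9]
grip_width: 0.0241
gripper_force: 29.7
[3.63, -5.02, -0.09, 0.0, 0.0, -0.0]
[3.63, -5.02, 3.87, 0.0, 0.0, -0.0]
```

```bash
python3 -m creep '{"rows":[[1,-1.5,0,0,0,0,18],[2.5,-3.5,0,0,0,0,18],[3.66,-5.04,0,0,0,0,18],[3.66,-5.04,0,0,0,0,18],[3.66,-5.04,1.5,0,0,0,18],[3.66,-5.04,3,0,0,0,18],[3.66,-5.04,3.6,0,0,0,18],[3.66,-5.04,3.78,0,0,0,18],[3.66,-5.04,3.78,0,0,0,18],[3.66,-5.04,3.78,0,0,0,18]]}'
python3 -m creep '{"rows":[[0,0,0.04,0,0,0,18],[0,0,0.08,0,0,0,18],[0,0,0.08,0,0,0,18]]}'
```

```text
clock: 49.12
tcp_pos: [0.4562, -0.0762, 0.0238]
orientation: [0.067, 3.139, 0.0]
contact_force: [0.4, -0.8, -1.4]
grip_width: 0.0238
gripper_force: 29.6
clock: 49.5
tcp_pos: [0.4555, -0.0762, 0.021]
orientation: [0.067, 3.141, 0.0]
contact_force: [0.0, -0.2, 1.0]
grip_width: 0.0237
gripper_force: 29.7
```

```bash
python3 -m creep '{"rows":[[0,0,0.03,0,0,0,18],[0,0,0.05,0,0,0,18],[0,0,0.05,0,0,0,18]]}'; python3 -m creep '{"rows":[[0,0,-0.02,0,0,0,26],[0,0,-0.02,0,0,0,36],[0,0,-0.02,0,0,0,44],[0,0,-0.02,0,0,0,44],[0,0,-1.5,0,0,0,44],[0,0,-3,0,0,0,44],[0,0,-5,0,0,0,44],[0,0.5,-6,0,0,0,44]]}';python3 -m creep '{"rows":[[0,2,0,0,0,0,44],[0,4,0,0,0,0,44],[0,6,0,0,0,0,44],[0,8.5,0,0,0,0,44],[0,10.5,0,0,0,0,44],[0,12.5,0,0,0,0,44],[0,14,0,0,0,0,44],[0,14,0,0,0,0,44]]}';python3 - <<'E'
from h import *
t=optics.grab_frame('top')['color'][155:305,166:432];s=optics.grab_frame('side')['color'][195:345,180:440]
a=cv2.resize(t,(532,300),interpolation=cv2.INTER_CUBIC);b=cv2.resize(s,(520,300),interpolation=cv2.INTER_CUBIC)
cv2.imwrite('pics/fin.png',np.vstack([np.pad(a,((0,0),(0,0),(0,0))),np.pad(b,((0,0),(0,12),(0,0)))]))
E
```

```text
clock: 49.88
tcp_pos: [0.4556, -0.0762, 0.021]
orientation: [0.068, 3.14, 0.002]
contact_force: [-3.5, 1.6, 22.9]
grip_width: 0.024
gripper_force: 32.7
clock: 50.88
tcp_pos: [0.4566, -0.0646, 0.1718]
orientation: [0.07, 3.138, 0.0]
contact_force: [1.0, 0.1, -0.2]
grip_width: 0.0441
gripper_force: 0.0
clock: 51.88
tcp_pos: [0.47, 0.2896, 0.1692]
orientation: [-0.058, -3.141, -0.001]
contact_force: [-0.4, -1.2, -0.0]
grip_width: 0.0443
gripper_force: 0.0
```

View pics/fin.png

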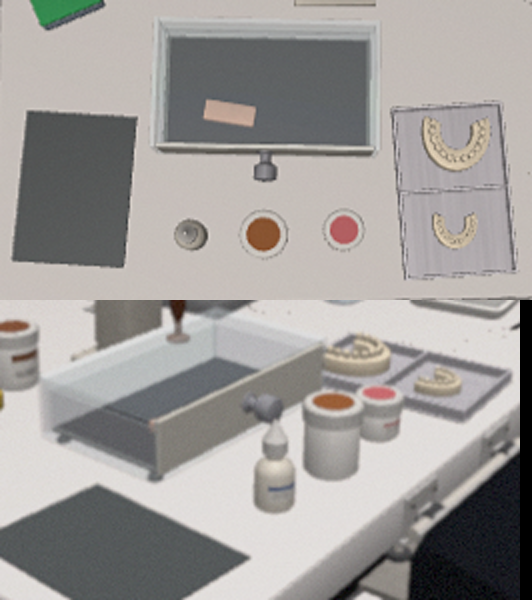

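The final views show everything upright, the drawer shut and the cast in the tray. The bottle at (190,235) may sit a little off from where it started, so I'll measure the shifts numerically.

Run:
```python
from h import *
for n,boxes in(("top",dict(bottle=(248,262,24,22),big=(283,257,30,28),squat=(326,257,24,24),knob=(288,229,22,18))),("side",dict(bottle=(300,254,28,50),big=(328,238,32,46),squat=(357,236,26,28),knob=(300,239,20,18)))):
    a=cv2.cvtColor(cv2.imread(f"pics/{n}0.png"),6).astype(np.float32);b=cv2.cvtColor(optics.grab_frame(n)["color"],6).astype(np.float32)
    a,b=[cv2.resize(i,None,fx=5,fy=5,interpolation=cv2.INTER_CUBIC) for i in(a,b)]
    for k,(x,y,w,h) in boxes.items():
        m=cv2.matchTemplate(b[5*y-30:5*(y+h)+30,5*x-30:5*(x+w)+30],a[5*y:5*(y+h),5*x:5*(x+w)],cv2.TM_CCOEFF_NORMED)
        _,s,_,l=cv2.minMaxLoc(m);print(n,k,round(s,3),(np.array(l)-30)/5)
```

```text
top bottle 0.98 [2.6 1.2]
top big 0.988 [0.2 1. ]
top squat 0.977 [0.4 0.6]
top knob 0.998 [0. 0.]
side bottle 0.958 [ 3.4 -0.8]
side big 0.989 [1.4 0.2]
side squat 0.987 [1. 0.]
side knob 0.919 [-0.4  0. ]
```

The bottle is about 4.5 mm too far to -y and 2 mm too far to -x, because the first grip pulled it to the jaw centre. The jars are within 2 mm. I'll regrip the bottle and correct it.

```bash
python3 -c "
from h import *
go((.4557,-.0762,.12),87.6);go((.4557,-.0762,.022),87.6)"
```

```text
[-0.03, -14.43, 1.99, -0.01, -0.0, -0.02]
[-0.04, -14.43, 5.91, -0.01, -0.0, -0.02]
```

```bash
python3 -m creep '{"rows":[[0,-2,0,0,0,0,44],[0,-4,0,0,0,0,44],[0,-6,0,0,0,0,44],[0,-8.2,0,0,0,0,44],[0,-10.4,0,0,0,0,44],[0,-12.5,0,0,0,0,44],[-0.04,-14.43,0.5,0,0,0,44],[-0.04,-14.43,0.9,0,0,0,44],[-0.04,-14.43,0.9,0,0,0,44]]}'; python3 -c "
from h import *
go((.4557,-.0762,.023),87.6)"
```

```text
clock: 53.2
tcp_pos: [0.4554, -0.0747, 0.1466]
orientation: [-0.069, -3.139, -0.0]
contact_force: [-0.3, 0.0, 0.8]
grip_width: 0.0437
gripper_force: 0.0
[-0.02, -0.06, 4.94, 0.0, -0.01, -0.02]
```

```bash
python3 -m creep '{"rows":[[0,-0.03,1.5,0,0,0,44],[0,-0.03,3.2,0,0,0,44],[0,-0.03,4.5,0,0,0,44],[0,-0.03,4.92,0,0,0,44],[0,-0.03,4.92,0,0,0,32],[0,-0.03,4.92,0,0,0,18],[0,-0.03,4.92,0,0,0,18],[0,-0.03,4.92,0,0,0,18],[0,-0.03,4.92,0,0,0,18],[0,-0.03,4.92,0,0,0,18]]}'
python3 -m creep '{"rows":[[0,0,-0.15,0,0,0,18],[0,0,-0.3,0,0,0,18],[-0.05,0.1,-0.3,0,0,0,18],[-0.08,0.18,-0.3,0,0,0,18],[-0.08,0.18,-0.3,0,0,0,18],[-0.08,0.18,-0.15,0,0,0,18],[-0.08,0.18,-0.04,0,0,0,18],[-0.08,0.18,0,0,0,0,18],[-0.08,0.18,0,0,0,0,18]]}'
```

```text
clock: 54.45
tcp_pos: [0.4573, -0.0752, 0.0251]
orientation: [0.067, 3.139, 0.001]
contact_force: [-1.2, 0.8, 7.7]
grip_width: 0.0237
gripper_force: 32.3
clock: 55.58
tcp_pos: [0.4586, -0.071, 0.025]
orientation: [-0.068, -3.141, -0.002]
contact_force: [-4.0, 1.8, 19.4]
grip_width: 0.024
gripper_force: 33.7
```

```bash
python3 -m creep '{"rows":[[0,0,-0.03,0,0,0,26],[0,0,-0.03,0,0,0,36],[0,0,-0.03,0,0,0,44],[0,0,-0.03,0,0,0,44],[0,0,-1.5,0,0,0,44],[0,0,-3,0,0,0,44],[0,0,-5,0,0,0,44],[0,0.5,-6,0,0,0,44]]}';python3 -m creep '{"rows":[[0,2,0,0,0,0,44],[0,4,0,0,0,0,44],[0,6,0,0,0,0,44],[0,8.5,0,0,0,0,44],[0,10.5,0,0,0,0,44],[0,12.5,0,0,0,0,44],[0,14,0,0,0,0,44],[0,14,0,0,0,0,44]]}';python3 - <<'E'
from h import *
for n,boxes in(("top",dict(bottle=(248,262,24,22),big=(283,257,30,28),squat=(326,257,24,24))),("side",dict(bottle=(300,254,28,50),big=(328,238,32,46)))):
    a=cv2.cvtColor(cv2.imread(f"pics/{n}0.png"),6).astype(np.float32);b=cv2.cvtColor(optics.grab_frame(n)["color"],6).astype(np.float32)
    a,b=[cv2.resize(i,None,fx=5,fy=5,interpolation=cv2.INTER_CUBIC) for i in(a,b)]
    for k,(x,y,w,h) in boxes.items():
        m=cv2.matchTemplate(b[5*y-30:5*(y+h)+30,5*x-30:5*(x+w)+30],a[5*y:5*(y+h),5*x:5*(x+w)],cv2.TM_CCOEFF_NORMED)
        _,s,_,l=cv2.minMaxLoc(m);print(n,k,round(s,3),(np.array(l)-30)/5)
E
```

```text
clock: 56.58
tcp_pos: [0.4599, -0.0592, 0.1763]
orientation: [0.07, 3.138, 0.0]
contact_force: [0.7, 0.8, -0.5]
grip_width: 0.0438
gripper_force: 0.0
clock: 57.58
tcp_pos: [0.4733, 0.295, 0.1737]
orientation: [-0.058, -3.141, -0.001]
contact_force: [-0.3, -0.2, -0.9]
grip_width: 0.0441
gripper_force: 0.0
top bottle 0.984 [-0.2  0.6]
top big 0.988 [0.2 1. ]
top squat 0.978 [0.4 0.6]
side bottle 0.992 [0.6 0.2]
side big 0.988 [1.4 0.2]
```

All within 2 mm and upright, so I'm handing in.

```bash
python3 -c "
from bench import r
print(r.hand_in())"
```

```text
the job is handed in; nothing more can be done
None
```

The job is handed in at about 58 s: the small cast lies teeth up within about 2 mm of the middle of the empty compartment, the drawer is shut, and both jars and the bottle stand upright within about 2 mm of where they stood.

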